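# Lock out the shaker, clear the forceps, reset its stop knob

### The arm

A 6-joint arm with a two-finger parallel gripper is mounted at the origin on a cart in front of the work surface, level with it; the furniture and walls round the work are solid. World frame = base frame: x ahead of the robot, y to its left, z up, the work surface at z = 0. Lengths are in mm, angles in degrees, forces in N, time in s.
With the tool pointing down it reaches from about 350 to 850 mm from the base axis. Payload 8.1 kg.
Tool frame: the origin (TCP) lies midway between the tips of the shut fingers; the grasp point (between the pads) lies 19 mm behind it; z points along the fingers, y is the line along which they close (so a half turn about z gives the same grasp; the last joint's range is limited). The gripper opens to 85 mm and grips with 20 to 120 N. Pads are 22 mm wide; open, the fingers measure 114 mm over their backs; the gripper's body (76 mm by 85 mm) begins 54 mm behind the grasp point. The pads swing forward as they close: fully open they stand 13 mm farther back than shut.
Start: joints at [-72.617, 7.471, 85.268, -0, 87.261, -4.893], TCP at [227.467, -555.215, 231.292] pointing down, gripper open.
Joint ranges: [-169.43, 169.43], [-51.17, 129.36], [1.28, 143.12], [-76.62, 256.62], [0, 156.53], [-152.29, 152.29]. Speed limits (degrees/s): [136.94, 136.94, 159.86, 180, 180, 180].

### API

Orientations are given as [roll, pitch, yaw] about the fixed x, y, z axes, in that order (R = Rz(yaw) Ry(pitch) Rx(roll)).
In Python, from bench import sense, snapshot, order, finder gives the robot as it stands.
- The arm moves only by the tool send_rows, never from a script. Its argument "steps" is a list of rows, each a list of 2 entries, a list of its own where there are three numbers: the shift along the world's x, y, z in units of 30 mm (1.0 is 30 mm), then the turn, a rotation vector about the world's x, y, z in rad. In form: [[[dx, dy, dz], [wx, wy, wz]], ...]. A call has 1 to 10 rows; each row is the pose to reach, as a shift and turn from the pose commanded when the call began; what a row does not reach only later rows make up. A row lasts 1/8 s, in which the tool goes at most 62.5 mm and 10.7 degrees, less where a joint would pass 70% of its speed; a pose out of reach is approached as far as the arm can. A call with a gripper value outside its range is refused whole. "fingers" is the closure, from 0 (fully open) to 1 (shut), set as the call begins (left out, the last holds). The fingers move at their own pace and stop on an object; "squeeze" is the grip in N (left out, the last holds). Time passes only in rows, so rows that repeat a pose let the fingers close. It gives the time, the measured TCP pose, the force, the opening and the grip force at its end, in the units of the state.
- sense(): the state, without advancing time (a new reading comes with each control period).
- snapshot(name): name is "scene" or "top" or "wrist"; returns a dict with "img" (420x560x3 uint8, red, green, blue), "K" (3x3 intrinsics, pixels), "k1" (the pictures are not rectified: a ray, as slopes to the right and down, at radius r is drawn at 1 + k1 r^2 times it, then the intrinsics apply), "pose" (4x4, takes a point from camera to world coordinates). Camera axes: x right, y up, looking along -z (the intrinsics and any distortion apply to the point x, -y, -z); pixel columns grow to the right and rows downward; lengths in mm; the calibration is good to about 2 mm. A picture is of the moment at which its call begins. There is no depth.
- order.hand_in(): hands the job in; it is judged then, once.
Trained networks look in the newest picture that a camera, given by its name, has taken for a name from the list of things; names that differ only in an ending like _2 or _b are one class to them, and where a whole thing is asked for, a point or a joint stands for the part that bears it (a point fixed in the world has none). Each returns a list of dicts, best first, with "confidence" (0 to 1); they miss things now and then, are a little off and sometimes report something else, mostly with a low value. They report only what shows in the picture. A call takes as long as a camera call.
- finder.find_in(label, camera): "box" ([left, top, width, height] as shares, 0 to 1, of the picture: columns of its width, rows of its height, round what is visible of it).
- finder.trace(label, camera): "mask" (420x560 bool, what is visible of it) and "box" ([left, top, width, height] as shares, 0 to 1, of the picture: columns of its width, rows of its height, round what is visible of it).
- finder.pinpoint(label, camera): "at" ([column, row] as shares, 0 to 1, of the picture: columns of its width, rows of its height: a listed point, or the origin of a listed thing).
The state is a dict: "time": time; "joint_pos": joint angles; "qd": joint speeds; "joint_efforts": joint torques, N m; "tool_pos": TCP position; "tcp_rot": TCP orientation; "ft_force": force on the tool from outside, world axes, zero at the start; "wrist_torque": the same for the moment, N m; "finger_gap": finger opening in mm; "grip_force": force on a finger pad.
Only numpy, scipy, OpenCV 4.12 (cv2) and the standard library are available. Lean on these libraries where they do the work, as an engineer would, in place of code of your own. Each camera call takes 0.05 s, during which the arm holds its last target. There are 200 camera calls.

### The job

Somebody left the steel forceps lying on one of the two shakers, which start by themselves on a timer. Press that shaker's stop knob in, firmly but without ramming it, until it locks down; then lay the forceps flat in the steel tray and let go, and only after that turn the knob clockwise until it springs up again. Do not work the other shaker's knob, do not disturb the culture dish on it, and leave the other things on the bench where they are.

Things in the scene. Friction and masses are not known exactly. Their poses are not given: they have to be found in the camera images.
- shaker_l: left (+y) one of two identical white platform shakers fixed to the bench, 218 deep x 150 wide x 84 mm high. Origin: centre of the underside; -x is the front with the panel, z up. The panel slopes up at 20 degrees from (x, z) = (-112, 39) to (-34, 67) mm. Behind it the level platform, x from -26 to 104 mm, 146 mm wide, black rubber mat, top 84 mm high; it does not move.
- shaker_r: the right one of the two shakers, of the same make; same axes. A shelf post hangs behind it to the right, its front at world x = 0.66, y = -0.05 to 0, from 0.25 m above the bench upwards: keep wrist and gripper in front of it.
- stop_l_top (a point): centre of the top of the left shaker's stop knob: black mushroom head, 40 mm diameter, 14 mm thick, round side, on the panel 22 mm right (-y) of its middle. z points out along the knob's axis, 20 degrees off vertical, leaning to the robot; x, y turn with the knob. Top 30 mm above the panel when up, 22 when locked; gap under the head 16 or 8 mm, with a collar 33 mm wide, 6 mm high in it.
- stop_r_top (a point): the same point of the right shaker's stop knob
- stop_l (a joint): travel of the left stop knob into the panel (m): 0 = up (sprung). The push grows from 3 N to about 9 N at 0.004, drops to 5 N, and the knob locks at 0.008 (it stays near 0.0075 when let go); cushioned stop at 0.010. Let go earlier, it springs back. Forcing it beyond 0.0115 (about 40 N) is ramming. Only a clockwise turn frees it.
- stop_r (a joint): the same for the right stop knob
- knob_l (a joint): turn of the left knob's head (rad): 0 = rest, grows clockwise as seen looking at its top; springs back to 0 when let go. Locked down, it is freed at about 0.6 to 0.7; stop at 1.0. Squeezing fingers can hold the freed knob down until they open.
- knob_r (a joint): the same for the right knob's head
- platform_l (a point): centre of the top of the left shaker's platform; axes as the shaker's
- platform_r (a point): centre of the top of the right shaker's platform
- forceps: steel forceps lying flat on one of the two platforms, 127 long (its y axis) x 10 to 14 wide x 7 mm thick, 22 g; origin at the centre of the underside
- tray: loose stainless instrument tray, 200 (x) x 110 (y) x 16 mm, 350 g; walls and floor 3 mm; origin at the centre of the underside, long axis x
- dish: culture dish with lid, 90 mm in diameter, 17 mm high, on the platform of the other shaker; origin at the centre of the underside; stays there
- slides: banded stack of glass slides, 27 x 76 x 12 mm, on the bench; bystander
- amber_bottle: small amber bottle, 32 mm wide, 62 mm high, standing on the bench behind the shakers; bystander
- pen: thin black pen, 145 mm long, lying on the bench in front of the shakers; bystander

How it is judged:
By the outcome, as a careful person would: the job done as asked, in the order asked, and still so for the second after the job is handed in, with the robot touching nothing.
It also fails if it takes over 72 s, if anything falls off the work surface, if the arm or the gripper's body presses on something with over 40 N, if the wrist force passes 120 N, or if a joint passes its speed limit or range.

## Working session

There is one attempt and no reset: what is moved stays moved. The work goes in short steps, Python scripts to look and compute and a tool call to move; the robot and the scene stay as the last step left them, time stands still between calls to the robot, and variables do not carry over. Pictures are saved under pics/ and viewed, at most 10 in all, crops included, and the job is handed in when it is done.

Besides the shell and the picture viewer there is one more tool, called after "Request:" as a command line: name --argument value ..., lists and objects as JSON in quotes. send_rows: Moves the arm, as the interface text tells. Its arguments: {"type":"object","properties":{"steps":{"type":"array"},"fingers":{"type":"number"},"squeeze":{"type":"number"}},"required":["steps"]}

```bash
mkdir -p pics; ls
cat > h.py <<'E'
import numpy as np, cv2, json
from bench import sense, snapshot, order, finder
def ray(s,uv):
    K=s["K"];k1=s["k1"];P=s["pose"]
    d=np.array([(uv[0]-K[0,2])/K[0,0],(uv[1]-K[1,2])/K[1,1]]);u=d.copy()
    for _ in range(30): u=d/(1+k1*(u@u))
    v=P[:3,:3]@np.array([u[0],-u[1],-1]);return P[:3,3],v/np.linalg.norm(v)
def at_z(s,uv,z):
    o,v=ray(s,uv);return o+v*(z-o[2])/v[2]
def tri(rs):
    A=sum(np.eye(3)-np.outer(v,v) for o,v in rs);b=sum((np.eye(3)-np.outer(v,v))@o for o,v in rs)
    x=np.linalg.solve(A,b);return x,[float(np.linalg.norm((np.eye(3)-np.outer(v,v))@(x-o))) for o,v in rs]
def proj(s,p):
    P=s["pose"];c=P[:3,:3].T@(np.array(p)-P[:3,3]);u=np.array([c[0],-c[1]])/-c[2]
    u=u*(1+s["k1"]*(u@u));return s["K"][:2,:2]@u+s["K"][:2,2]
def save(s,n,img=None):
    cv2.imwrite("pics/"+n,cv2.cvtColor(s["img"] if img is None else img,cv2.COLOR_RGB2BGR))
E
python3 - <<'E'
from h import *
np.set_printoptions(precision=1,suppress=True)
print(sense())
S={c:snapshot(c) for c in("scene","top")}
for c in S: save(S[c],c+"1.png"); print(c,S[c]["pose"][:3],S[c]["k1"])
for l in ["stop_l_top","stop_r_top","platform_l","platform_r","forceps","tray","dish","shaker_l","shaker_r","slides","amber_bottle","pen"]:
    rs=[]
    for c in S:
        f=finder.pinpoint(l,c)
        print(l,c,[(np.round(np.array(x["at"])*[560,420],1).tolist(),round(x["confidence"],2)) for x in f[:2]])
        if f: rs.append(ray(S[c],np.array(f[0]["at"])*[560,420]))
    if len(rs)==2: print("   ",*tri(rs))
E
```

```text
pics
{'time': 0.0, 'joint_pos': array([-72.6,   7.5,  85.3,  -0. ,  87.3,  -4.9]), 'qd': array([ 0.1, -0. ,  0. , -0. ,  0.1,  0.1]), 'joint_efforts': array([  0. , -56.9, -50.1,  -0. ,   0. ,  -0. ]), 'tool_pos': array([ 227.3, -554.7,  230.2]), 'tcp_rot': array([-179.9,   -0. ,   22.3]), 'ft_force': array([-0. , -0.3,  0.5]), 'wrist_torque': array([-0. ,  0. , -0.1]), 'grip_force': 0.0, 'finger_gap': 85.59525117289404}
scene [[  -0.6    0.4   -0.7 -219.2]
 [  -0.8   -0.3    0.6  688. ]
 [  -0.     0.9    0.5  643.4]] -0.07462188675958492
top [[ -0.    1.   -0.2 396.9]
 [ -1.   -0.   -0.   42.8]
 [ -0.    0.2   1.  973.8]] -0.07255959683965879
stop_l_top scene [([201.5, 280.7], 0.61), ([276.1, 235.4], 0.33)]
stop_l_top top [([149.2, 250.5], 0.58)]
    [468.9 300.4  82.1] [0.40819672479981556, 0.4081967247997915]
stop_r_top scene [([277.2, 235.1], 0.51)]
stop_r_top top [([254.4, 234.8], 0.61)]
    [501.7  83.7  81. ] [3.7819036677937383, 3.7819036677935354]
platform_l scene [([240.3, 214.9], 0.67), ([162.5, 252.1], 0.56)]
platform_l top [([147.1, 191.3], 0.89)]
    [524.9 231.1 197. 
[... 659 characters left out ...]
  [ 655.3  171.6 -132.4] [82.03301172494241, 82.03301172494228]
shaker_r scene [([178.2, 296.7], 0.87), ([252.4, 254.1], 0.78)]
shaker_r top [([249.5, 202.0], 0.96), ([158.6, 222.2], 0.73)]
    [ 655.3  171.6 -132.4] [82.03301172494241, 82.03301172494228]
slides scene [([276.5, 202.7], 0.68)]
slides top [([340.5, 139.1], 0.96)]
    [ 737.2 -115.1    0.2] [6.898641386606326, 6.8986413866062675]
amber_bottle scene [([166.9, 244.2], 0.8), ([161.7, 256.7], 0.47)]
amber_bottle top [([194.0, 131.1], 0.73)]
    [757.1 225.6  -2.8] [2.32014185533983, 2.3201418553398683]
pen scene [([301.1, 308.3], 0.52)]
pen top [([230.0, 301.2], 0.68)]
    [362.9 141.5  -2.2] [2.520857825087572, 2.5208578250876625]
```

View pics/scene1.png

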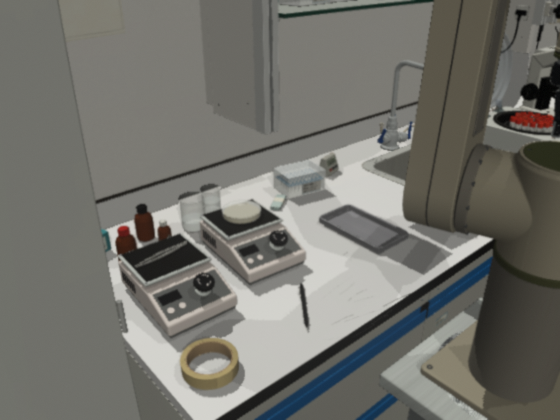

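View pics/top1.png

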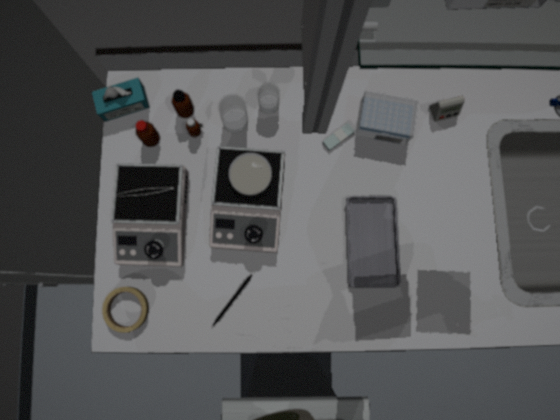

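The scene shows the forceps on the left shaker's mat (top view about (145,192)) and the dish on the right one (250,174). So the left knob (top view (153,250)) is the one to work. The tray is at (372,243), clear and empty.

Request:
send_rows --steps '[[[9, 25, 4], [0, 0, 1.18]], [[9, 25, 4], [0, 0, 1.18]], [[9, 25, 4], [0, 0, 1.18]], [[9, 25, 4], [0, 0, 1.18]], [[9, 25, 4], [0, 0, 1.18]], [[9, 25, 4], [0, 0, 1.18]], [[9, 25, 4], [0, 0, 1.18]], [[9, 25, 4], [0, 0, 1.18]], [[9, 25, 4], [0, 0, 1.18]], [[9, 25, 4], [0, 0, 1.18]]]' --fingers 0.5

```text
time: 2.55
tool_pos: [437.2, 28.4, 325.1]
tcp_rot: [179.9, 0.0, 89.9]
ft_force: [0.9, -0.8, 0.4]
finger_gap: 42.7
grip_force: 0.0
```

Request:
send_rows --steps '[[[1, 8, 1], [0, 0, 0]], [[1, 8, 1], [0, 0, 0]], [[1, 8, 1], [0, 0, 0]], [[1, 8, 1], [0, 0, 0]], [[1, 8, 1], [0, 0, 0]], [[1, 8, 1], [0, 0, 0]], [[1, 8, 1], [0, 0, 0]]]'

```text
time: 3.42
tool_pos: [466.9, 265.1, 354.4]
tcp_rot: [180.0, 0.0, 89.8]
ft_force: [0.0, 0.2, -0.1]
finger_gap: 42.5
grip_force: 0.0
```

```bash
cat > look.py <<'E'
from h import *
import sys,pickle
np.set_printoptions(precision=1,suppress=True)
n=sys.argv[1]
s=snapshot("wrist"); save(s,n+".png"); D={"s":s}
print(s["pose"][:3],sense()["tool_pos"])
for l in sys.argv[2:]:
    f=finder.pinpoint(l,"wrist");t=finder.trace(l,"wrist")
    D[l]=(f,t)
    print(l,[(np.round(np.array(x["at"])*[560,420],1).tolist(),round(x["confidence"],2)) for x in f[:2]],[(np.round(np.array(x["box"])*[560,420,560,420]).tolist(),round(x["confidence"],2)) for x in t[:2]])
pickle.dump(D,open(n+".pkl","wb"))
E
python3 look.py w1 stop_l_top forceps platform_l shaker_l
```

```text
[[  1.    0.    0.  467.7]
 [ -0.    1.    0.3 338. ]
 [ -0.   -0.3   1.  497.6]] [467.  265.1 354.5]
stop_l_top [([276.1, 147.7], 0.81)] [([264.0, 133.0, 24.0, 34.0], 0.96)]
forceps [([372.8, 134.0], 0.67)] [([370.0, 118.0, 5.0, 63.0], 0.85)]
platform_l [([372.6, 137.5], 0.59)] [([251.0, 74.0, 175.0, 124.0], 0.86), ([271.0, 219.0, 159.0, 100.0], 0.58)]
shaker_l [([328.7, 133.3], 0.6), ([340.7, 262.6], 0.58)] [([274.0, 221.0, 158.0, 102.0], 0.87), ([444.0, 180.0, 37.0, 27.0], 0.71)]
```

Request:
send_rows --steps '[[[2.5, 1, -2], [0, 0, 0]], [[2.5, 1, -2], [0, 0, 0]], [[2.5, 1, -2], [0, 0, 0]], [[2.5, 1, -2], [0, 0, 0]]]'

```text
time: 4.38
tool_pos: [541.6, 296.3, 294.8]
tcp_rot: [-180.0, -0.0, 89.9]
ft_force: [0.5, -0.5, 0.3]
finger_gap: 42.9
grip_force: 0.0
```

```bash
python3 look.py w2 stop_l_top forceps platform_l
cat > an.py <<'E'
from h import *
import pickle,sys
np.set_printoptions(precision=1,suppress=True)
Ds=[pickle.load(open(n+".pkl","rb")) for n in("w1","w2")]
for l in("stop_l_top","forceps","platform_l"):
    print(l,*tri([ray(D["s"],np.array(D[l][0][0]["at"])*[560,420]) for D in Ds]))
for D in Ds:
    m=D["forceps"][1][0]["mask"];ys,xs=np.nonzero(m)
    P=np.array([at_z(D["s"],(x+.5,y+.5),88) for x,y in zip(xs,ys)])[:,:2]
    r=cv2.minAreaRect(P.astype(np.float32));print("forceps rect",r)
    c=P.mean(0);w,v=np.linalg.eigh(np.cov(P.T));print(c,np.degrees(np.arctan2(v[1,1],v[0,1])),np.ptp((P-c)@v[:,1]))
    m=D["platform_l"][1][0]["mask"].astype(np.uint8)
    C=max(cv2.findContours(m,0,2)[0],key=cv2.contourArea).reshape(-1,2)
    P=np.array([at_z(D["s"],p+.5,84)[:2] for p in C]);print("plat rect",cv2.minAreaRect(P.astype(np.float32)))
E
python3 an.py
```

```text
[[  1.    0.    0.  542.3]
 [ -0.    1.    0.3 369.1]
 [ -0.   -0.3   1.  438.1]] [541.7 296.4 295.8]
stop_l_top [([209.4, 183.5], 0.93)] [([230.0, 326.0, 29.0, 24.0], 0.71), ([199.0, 167.0, 30.0, 38.0], 0.66)]
forceps [([320.7, 163.3], 0.88)] [([318.0, 155.0, 9.0, 65.0], 0.89)]
platform_l [([318.0, 171.1], 0.61)] [([190.0, 96.0, 190.0, 138.0], 0.93), ([222.0, 252.0, 172.0, 112.0], 0.82)]
stop_l_top [471.8 299.1  95.4] [0.9130261406348823, 0.9130261406348774]
forceps [597.  316.5  75.2] [0.9225004977681946, 0.9225004977681543]
platform_l [590.2 312.6  99.8] [0.18253444491111723, 0.18253444491115373]
forceps rect ((594.5747680664062, 293.495849609375), (2.834571599960327, 80.10015106201172), 9.431439399719238)
[596.  283.2] 99.84785502218546 80.10434103218381
plat rect ((549.8976440429688, 312.1452941894531), (145.50643920898438, 213.27696228027344), 88.01534271240234)
forceps rect ((596.1520385742188, 288.446533203125), (10.22872257232666, 71.67063903808594), 2.4768965244293213)
[598.  285.7] 89.80027356976737 71.60189820234419
plat rect ((554.8681640625, 314.1646728515625), (146.2682647705078, 204.34010314941406), 87.84927368164062)
```

View pics/w2.png

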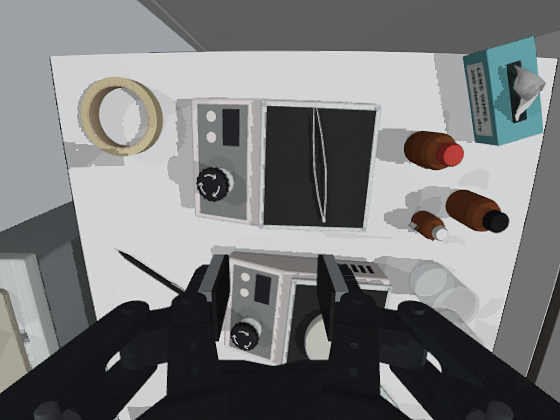

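The w2 view shows the forceps running from (314,105) to (324,221) across the left mat. The left knob is at (210,183), with the mat corners at about (264,104), (378,107), (366,228) and (262,226).

```bash
cat > an2.py <<'E'
from h import *
import pickle
np.set_printoptions(precision=1,suppress=True)
D1,D2=[pickle.load(open(n+".pkl","rb")) for n in("w1","w2")]
t,sc=snapshot("top"),snapshot("scene")
p=lambda D,l:ray(D["s"],np.array(D[l][0][0]["at"])*[560,420])
print("knob",*tri([p(D1,"stop_l_top"),p(D2,"stop_l_top"),ray(t,(149.2,250.5)),ray(sc,(201.5,280.7))]))
print("forceps",*tri([p(D1,"forceps"),p(D2,"forceps"),ray(t,(140.8,192.1))]))
c=np.array([at_z(D2["s"],u,84) for u in((264,104),(378,107),(366,228),(262,226))]);print("mat",c,c.mean(0))
e=np.array([at_z(D2["s"],u,88) for u in((314,105),(324,221))]);d=e[1]-e[0];print("ends",e,e.mean(0),np.linalg.norm(d),np.degrees(np.arctan2(d[1],d[0])))
for s in(D1["s"],t,sc):print(proj(s,e[0]),proj(s,e[1]))
im=np.hstack([cv2.resize(t["img"][150:280,100:230],(390,390),interpolation=2),cv2.resize(D1["s"]["img"][70:200,250:380],(390,390),interpolation=2)])
save(t,"c1.png",im)
E
python3 an2.py
```

```text
knob [470.  298.6  82.3] [1.5576512025725964, 2.9556807030360632, 1.8851573721900787, 1.769874544637505]
forceps [592.2 318.6  93.1] [1.954238418755355, 2.1218385016987047, 1.6902704799026034]
mat [[532.7 381.7  84. ]
 [654.5 379.   84. ]
 [652.2 241.9  84. ]
 [529.  244.8  84. ]] [592.1 311.9  84. ]
ends [[585.4 380.5  88. ]
 [601.1 252.2  88. ]] [593.2 316.3  88. ] 129.34608290157902 -82.99190858889484
[369.9  80. ] [374.5 183.8]
[113.  195.5] [173.  187.3]
[133.8 267.1] [186.6 241.2]
```

View pics/c1.png

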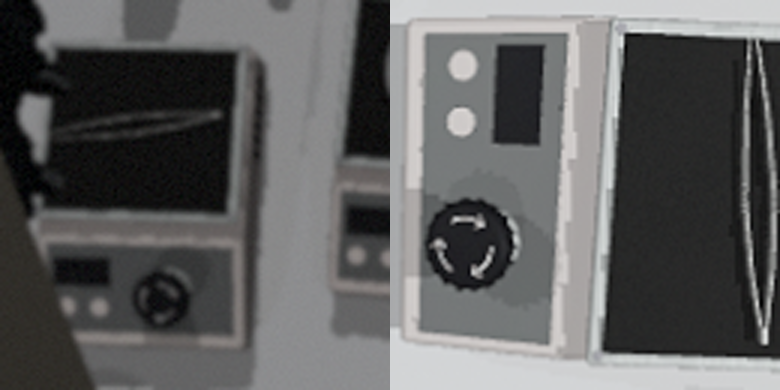

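Run:
```python
from h import *
import pickle
np.set_printoptions(precision=1,suppress=True)
D1,D2=[pickle.load(open(n+".pkl","rb")) for n in("w1","w2")]
t=snapshot("top")
rs=[ray(D1["s"],(275.7,151.3)),ray(D2["s"],(211,184)),ray(t,(154.3,249.3))]
print(tri(rs));print([ (o+v*(80-o[2])/v[2]) for o,v in rs])
# dark blob refine
for D,c in((D1,(275.7,151.3)),(D2,(211,184))):
    g=D["s"]["img"].max(2);x,y=map(int,c);w=g[y-30:y+30,x-30:x+30];w=cv2.resize(w,None,fx=4,fy=4,interpolation=2)
    b=cv2.morphologyEx((w<55).astype(np.uint8),3,np.ones((25,25)))
    n,l,st,ce=cv2.connectedComponentsWithStats(b)
    i=l[120,120];print(st[i]/4,ce[i]/4+[x-30,y-30])
```

```text
(array([470.8, 292.7,  72.9]), [0.5107193626981086, 1.3504550846362755, 1.2760185555863068])
[array([471. , 293.9,  80. ]), array([470.9, 294.5,  80. ]), array([471.2, 289.9,  80. ])]
[  16.8   15.2   29.5   30.5 2742.2] [276.5 151.4]
[  15.8   13.2   32.5   34.5 3364.8] [212.8 184.1]
```

Knob top measured at about (470.5, 293.5, 81), which agrees with the shaker geometry. Next I approach along its axis with the fingers shut.

Request:
send_rows --steps '[[[-2.83, -0.08, -3.5], [0, -0.349, 0]], [[-2.83, -0.08, -3.5], [0, -0.349, 0]], [[-2.83, -0.08, -3.5], [0, -0.349, 0]], [[-2.83, -0.08, -5.0], [0, -0.349, 0]], [[-2.83, -0.08, -5.87], [0, -0.349, 0]], [[-2.83, -0.08, -5.87], [0, -0.349, 0]], [[-2.83, -0.08, -5.87], [0, -0.349, 0]]]' --fingers 1

```text
time: 5.75
tool_pos: [457.8, 294.4, 119.9]
tcp_rot: [159.9, -0.1, 89.9]
ft_force: [-0.3, 0.6, -0.4]
finger_gap: 0.1
grip_force: 0.0
```

Run:
```python
from h import *
np.set_printoptions(precision=2,suppress=True)
z=sense();print(z["tool_pos"],z["tcp_rot"],z["ft_force"],z["finger_gap"])
s=snapshot("wrist");t=snapshot("scene")
save(s,"c2.png",np.hstack([cv2.resize(s["img"][100:360,180:380],(400,520)),cv2.resize(t["img"][210:340,120:220],(400,520),interpolation=2)]))
```

```text
[457.77 294.36 119.85] [159.92  -0.09  89.89] [-0.3   0.58 -0.36] 0.08497262910032059
```

View pics/c2.png

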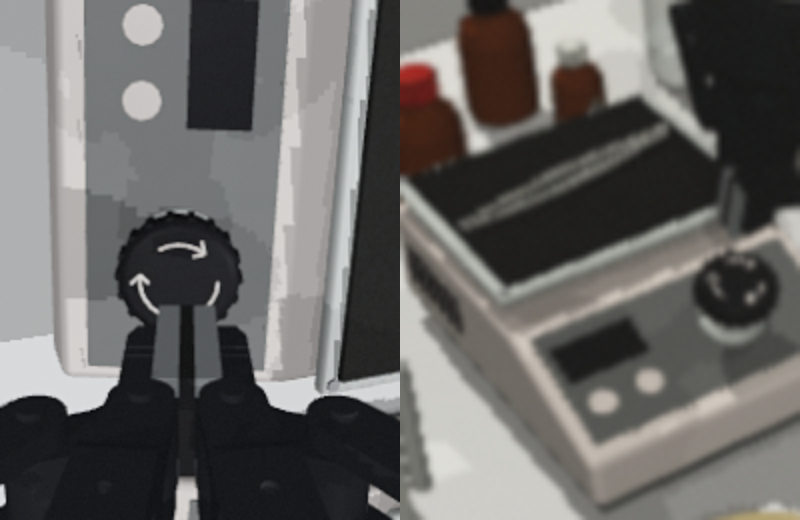

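The picture shows the finger tips lined up over the head's centre, within about 2 mm.

Request:
send_rows --steps '[[[0.17, 0, -0.47], [0, 0, 0]], [[0.34, -0.01, -0.94], [0, 0, 0]], [[0.365, -0.01, -1.0], [0, 0, 0]], [[0.39, -0.01, -1.065], [0, 0, 0]], [[0.41, -0.01, -1.13], [0, 0, 0]], [[0.435, -0.01, -1.19], [0, 0, 0]], [[0.456, -0.01, -1.25], [0, 0, 0]], [[0.456, -0.01, -1.25], [0, 0, 0]]]'

```text
time: 6.85
tool_pos: [470.8, 293.7, 81.1]
tcp_rot: [160.0, -0.1, 89.9]
ft_force: [-1.0, -0.6, 3.1]
finger_gap: -0.3
grip_force: 1.8
```

Request:
send_rows --steps '[[[0.017, 0, -0.047], [0, 0, 0]], [[0.034, 0, -0.094], [0, 0, 0]], [[0.05, 0, -0.14], [0, 0, 0]], [[0.057, 0, -0.157], [0, 0, 0]], [[0.057, 0, -0.157], [0, 0, 0]]]'

```text
time: 7.48
tool_pos: [472.5, 293.7, 76.3]
tcp_rot: [160.0, -0.1, 89.9]
ft_force: [-1.3, -0.9, 3.9]
finger_gap: -0.1
grip_force: 2.1
```

Request:
send_rows --steps '[[[0.011, 0, -0.031], [0, 0, 0]], [[0.017, 0, -0.047], [0, 0, 0]], [[0.017, 0, -0.047], [0, 0, 0]]]'

```text
time: 7.85
tool_pos: [473.0, 293.7, 74.8]
tcp_rot: [160.0, -0.1, 89.9]
ft_force: [-2.6, -1.8, 5.9]
finger_gap: -0.0
grip_force: 2.9
```

Request:
send_rows --steps '[[[0.011, 0, -0.031], [0, 0, 0]], [[0.017, 0, -0.047], [0, 0, 0]], [[0.017, 0, -0.047], [0, 0, 0]]]'

```text
time: 8.22
tool_pos: [473.5, 293.7, 73.5]
tcp_rot: [160.0, -0.0, 89.9]
ft_force: [-2.8, -1.5, 5.6]
finger_gap: -0.6
grip_force: 3.2
```

Request:
send_rows --steps '[[[0.011, 0, -0.031], [0, 0, 0]], [[0.017, 0, -0.047], [0, 0, 0]], [[0.017, 0, -0.047], [0, 0, 0]]]'

```text
time: 8.6
tool_pos: [474.0, 293.8, 72.8]
tcp_rot: [160.0, -0.0, 89.9]
ft_force: [-8.1, -2.9, 14.4]
finger_gap: -0.1
grip_force: 8.5
```

Force has risen to about 16 N after 9 mm of travel, so this is the cushioned end. Backing off to check the lock.

Request:
send_rows --steps '[[[-0.1, 0, 0.27], [0, 0, 0]], [[-0.6, 0, 1.6], [0, 0, 0]], [[-0.8, 0, 3], [0, 0, 0]], [[-0.8, 0, 3], [0, 0, 0]]]'

```text
time: 9.1
tool_pos: [451.5, 295.2, 166.2]
tcp_rot: [159.7, -0.3, 89.9]
ft_force: [0.0, 0.2, -0.0]
finger_gap: -0.1
grip_force: 0.0
```

Run:
```python
from h import *
np.set_printoptions(precision=2,suppress=True)
z=sense();print(z["tool_pos"],z["ft_force"],z["joint_pos"])
t=snapshot("scene");o=cv2.cvtColor(cv2.imread("pics/scene1.png"),4)
save(t,"c3.png",np.hstack([cv2.resize(i[250:320,160:240],(400,350),interpolation=2) for i in(o,t["img"])]))
```

```text
[451.46 295.17 166.18] [ 0.    0.21 -0.  ] [ 35.41 -15.17 116.17 -12.87  62.67  39.81]
```

View pics/c3.png

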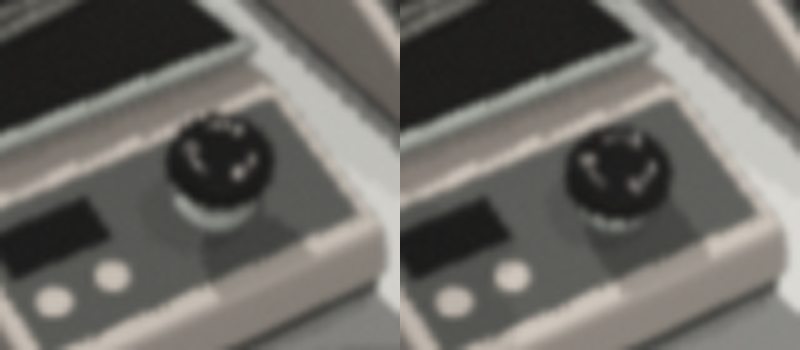

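The right half shows the head clearly lower than at the start (left half), so the knob is locked. Now to the forceps.

Request:
send_rows --steps '[[[4.7, 0.7, -0.3], [-0.021, 0.349, 0.122]], [[4.7, 0.7, -0.3], [-0.021, 0.349, 0.122]], [[4.7, 0.7, -0.5], [-0.021, 0.349, 0.122]], [[4.7, 0.7, -1], [-0.021, 0.349, 0.122]], [[4.7, 0.7, -1], [-0.021, 0.349, 0.122]]]' --fingers 0.5 --squeeze 25

```text
time: 9.78
tool_pos: [588.4, 313.2, 126.3]
tcp_rot: [-179.5, 0.1, 96.9]
ft_force: [-1.0, -0.0, 1.2]
finger_gap: 42.9
grip_force: 0.0
```

Run:
```python
from h import *
np.set_printoptions(precision=2,suppress=True)
z=sense();print(z["tool_pos"],z["tcp_rot"])
s=snapshot("wrist")
for l in("forceps","tray"):
    f=finder.pinpoint(l,"wrist");print(l,[(at_z(s,np.array(x["at"])*[560,420],86),x["confidence"]) for x in f[:1]])
save(s,"w4.png")
for x,y in((585.4,380.5),(593,316.5),(601,252)): print(proj(s,(x,y,88)))
```

```text
[588.37 313.21 126.35] [-179.52    0.11   96.88]
forceps []
tray []
[281.9  126.63]
[280.94 235.7 ]
[280.57 325.85]
```

View pics/w4.png

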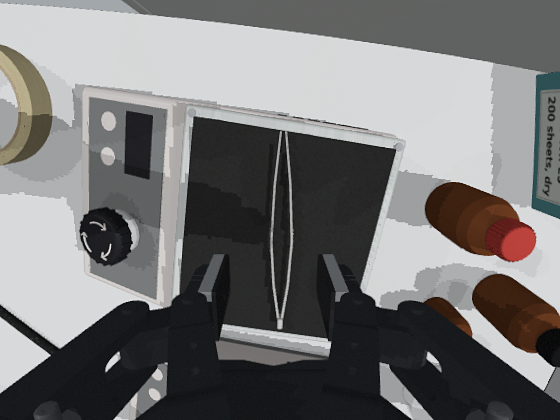

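The forceps run from (284,131) to (280,325), midway between the fingers, as predicted. Settling first, then lowering.

Request:
send_rows --steps '[[[0, 0, 0], [0, 0, 0]], [[0, 0, 0], [0, 0, 0]], [[0, 0, -0.7], [0, 0, 0]], [[0, 0, -0.9], [0, 0, 0]], [[0, 0, -0.9], [0, 0, 0]]]'

```text
time: 10.55
tool_pos: [589.7, 314.0, 102.8]
tcp_rot: [-179.8, 0.0, 96.9]
ft_force: [-0.6, -0.3, 0.7]
finger_gap: 42.6
grip_force: 0.0
```

Request:
send_rows --steps '[[[0.08, 0.08, -0.3], [0, 0, 0]], [[0.08, 0.08, -0.5], [0, 0, 0]], [[0.08, 0.08, -0.55], [0, 0, 0]], [[0.08, 0.08, -0.55], [0, 0, 0]]]'

```text
time: 11.05
tool_pos: [593.2, 316.9, 88.1]
tcp_rot: [-180.0, -0.0, 96.9]
ft_force: [0.7, -0.5, 0.2]
finger_gap: 42.8
grip_force: 0.0
```

Request:
send_rows --steps '[[[0, 0, -0.06], [0, 0, 0]], [[0, 0, -0.06], [0, 0, 0]], [[0, 0, -0.06], [0, 0, 0]], [[0, 0, -0.06], [0, 0, 0]], [[0, 0, -0.06], [0, 0, 0]], [[0, 0, -0.06], [0, 0, 0]]]' --fingers 1 --squeeze 25

```text
time: 11.8
tool_pos: [593.3, 317.0, 86.6]
tcp_rot: [-180.0, -0.0, 96.9]
ft_force: [-0.1, -0.2, 0.5]
finger_gap: 8.9
grip_force: 26.7
```

Holding the forceps at 8.9 mm. Lifting and heading for the tray.

Request:
send_rows --steps '[[[0, 0, 1.5], [0, 0, 0]], [[-0.5, 0, 3.5], [0, 0, 0]], [[-2, -2, 4.8], [0, 0, 0]], [[-3.4, -13, 4.8], [0, 0, 0]], [[-3.4, -13, 4.8], [0, 0, 0]], [[-3.4, -13, 4.8], [0, 0, 0]], [[-3.4, -13, 4.8], [0, 0, 0]], [[-3.4, -13, 4.8], [0, 0, 0]], [[-3.4, -13, 4.8], [0, 0, 0]], [[-3.4, -13, 4.8], [0, 0, 0]]]'

```text
time: 13.05
tool_pos: [490.8, -75.5, 230.7]
tcp_rot: [-180.0, 0.0, 96.7]
ft_force: [1.3, -0.2, 0.4]
finger_gap: 8.6
grip_force: 26.6
```

```bash
python3 look.py w5 tray forceps
python3 - <<'E'
from h import *
import pickle
np.set_printoptions(precision=1,suppress=True)
z=sense();print(z["finger_gap"],z["grip_force"])
D=pickle.load(open("w5.pkl","rb"));s=D["s"]
t=snapshot("top");tm=finder.trace("tray","top")
for ss,m in((s,D["tray"][1]),(t,tm)):
    if not m: continue
    C=max(cv2.findContours(m[0]["mask"].astype(np.uint8),0,2)[0],key=cv2.contourArea).reshape(-1,2)
    print(cv2.minAreaRect(np.array([at_z(ss,p+.5,14)[:2] for p in C]).astype(np.float32)))
E
```

```text
[[  1.   -0.1  -0.  482.9]
 [  0.1   1.    0.3  -3.1]
 [ -0.   -0.3   1.  373.9]] [491.  -74.  230.6]
tray [([261.4, 258.1], 0.94)] [([176.0, 209.0, 177.0, 96.0], 0.67)]
forceps [([308.2, 9.3], 0.41)] [([263.0, 144.0, 22.0, 223.0], 0.68), ([261.0, 0.0, 272.0, 124.0], 0.28)]
8.948191604395287 26.561319530010223
((436.3712158203125, -179.0212860107422), (120.01385498046875, 98.23523712158203), 89.1460952758789)
((477.4552917480469, 307.7876892089844), (38.480262756347656, 40.811336517333984), 1.6035196781158447)
```

View pics/w5.png

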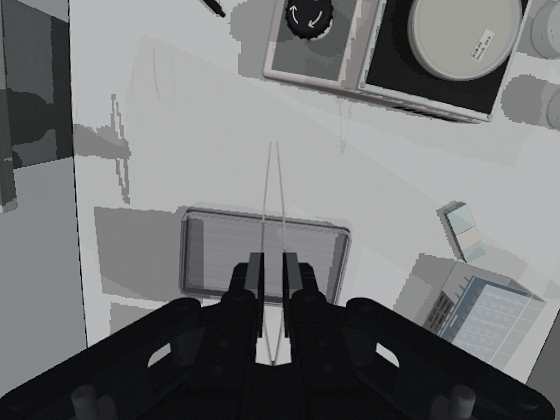

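The w5 view shows the forceps held near the middle, from (273,142) to (273,365). The tray corners are at about (187,208), (350,230), (338,304) and (181,293).

Run:
```python
from h import *
import pickle
np.set_printoptions(precision=1,suppress=True)
s=pickle.load(open("w5.pkl","rb"))["s"]
c=np.array([at_z(s,u,16) for u in((187,208),(350,230),(338,304),(181,293))]);print(c,c.mean(0))
t=snapshot("top");c=np.array([at_z(t,u,16) for u in((346,197),(396,196),(400,287),(350,288))]);print(c,c.mean(0))
print(tri([ray(s,(187,208)),ray(t,(350,288))]),tri([ray(s,(350,230)),ray(t,(346,197))]))
```

```text
[[ 394.4 -117.6   16. ]
 [ 589.6 -122.4   16. ]
 [ 593.4 -224.6   16. ]
 [ 390.7 -232.3   16. ]] [ 492.  -174.2   16. ]
[[ 589.6 -123.9   16. ]
 [ 590.4 -237.9   16. ]
 [ 386.9 -234.5   16. ]
 [ 386.8 -124.4   16. ]] [ 488.4 -180.2   16. ]
(array([ 385.9, -129.9,  -19.9]), [0.87236508394457, 0.8723650839445767]) (array([ 591.4, -124.9,    8.9]), [0.42517275381855896, 0.42517275381856234])
```

Request:
send_rows --steps '[[[0, -3.4, 0], [0, 0, -1.69]], [[0, -3.4, -1], [0, 0, -1.69]], [[0, -3.4, -2], [0, 0, -1.69]], [[0, -3.4, -3], [0, 0, -1.69]], [[0, -3.4, -4], [0, 0, -1.69]], [[0, -3.4, -4.3], [0, 0, -1.69]], [[0, -3.4, -4.3], [0, 0, -1.69]], [[0, -3.4, -4.3], [0, 0, -1.69]], [[0, -3.4, -4.3], [0, 0, -1.69]], [[0, -3.4, -4.3], [0, 0, -1.69]]]'

```text
time: 14.7
tool_pos: [491.4, -174.5, 101.4]
tcp_rot: [-180.0, -0.0, 0.2]
ft_force: [0.3, 0.7, -0.5]
finger_gap: 9.1
grip_force: 26.6
```

Request:
send_rows --steps '[[[0, 0, -1], [0, 0, 0]], [[0, 0, -2], [0, 0, 0]], [[0, 0, -2.6], [0, 0, 0]], [[0, 0, -2.8], [0, 0, 0]], [[0, 0, -2.8], [0, 0, 0]]]'

```text
time: 15.32
tool_pos: [491.5, -175.1, 17.8]
tcp_rot: [-180.0, -0.0, 0.2]
ft_force: [0.7, 0.6, -0.5]
finger_gap: 8.6
grip_force: 26.6
```

Request:
send_rows --steps '[[[0, 0, -0.15], [0, 0, 0]], [[0, 0, -0.28], [0, 0, 0]], [[0, 0, -0.36], [0, 0, 0]], [[0, 0, -0.39], [0, 0, 0]], [[0, 0, -0.39], [0, 0, 0]]]'

```text
time: 15.95
tool_pos: [491.2, -175.0, 5.8]
tcp_rot: [-180.0, -0.0, 0.1]
ft_force: [0.2, 0.6, -1.4]
finger_gap: 8.3
grip_force: 26.6
```

Request:
send_rows --steps '[[[0, 0, 0], [0, 0, 0]], [[0, 0, 0], [0, 0, 0]], [[0, 0, 0], [0, 0, 0]], [[0, 0, 0.4], [0, 0, 0]], [[0, 0, 2], [0, 0, 0]], [[0, 0, 4], [0, 0, 0]], [[0, 0, 5], [0, 0, 0]], [[0, 0, 5], [0, 0, 0]]]' --fingers 0.65

```text
time: 16.95
tool_pos: [493.5, -176.1, 160.5]
tcp_rot: [179.8, -0.4, 0.1]
ft_force: [-0.7, 0.8, -0.9]
finger_gap: 29.7
grip_force: 0.0
```

Run:
```python
from h import *
s=snapshot("wrist");t=snapshot("scene");tt=snapshot("top")
save(s,"w6.png",np.hstack([cv2.resize(s["img"],(530,398)),cv2.resize(t["img"][190:260,300:420],(267,398),interpolation=2)]))
```

```text
(no output)
```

View pics/w6.png

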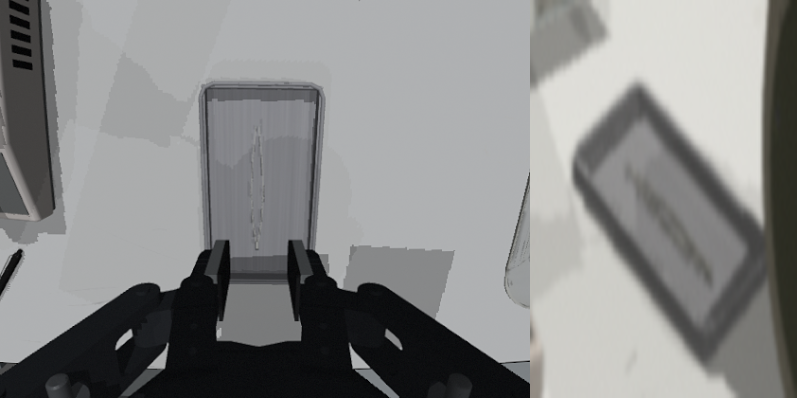

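The forceps lie flat inside the tray: (257,120)–(257,250) in the left half, with the tray at (200–322, 82–283). Back to the knob to free it.

Request:
send_rows --steps '[[[-1.6, 15.67, 0.5], [0, 0, 1.8]], [[-1.6, 15.67, 0.5], [0, 0, 1.8]], [[-1.6, 15.67, 0.5], [0, 0, 1.8]], [[-1.6, 15.67, 0.5], [0, 0, 1.8]], [[-1.6, 15.67, 0.5], [0, 0, 1.8]], [[-1.6, 15.67, 0.5], [0, 0, 1.8]], [[-1.6, 15.67, 0.5], [0, 0, 1.8]], [[-1.6, 15.67, 0.5], [0, 0, 1.8]], [[-1.6, 15.67, 0.5], [0, 0, 1.8]], [[-1.6, 15.67, 0.5], [0, 0, 1.8]]]' --fingers 0.3

```text
time: 18.35
tool_pos: [441.8, 295.2, 168.5]
tcp_rot: [-179.8, 0.0, 103.6]
ft_force: [0.6, -0.5, -0.6]
finger_gap: 59.8
grip_force: 0.0
```

Request:
send_rows --steps '[[[0, 0, 0], [-0.051, -0.349, 0.294]], [[0, 0, 0], [-0.051, -0.349, 0.294]], [[0, 0, 0], [-0.051, -0.349, 0.294]], [[0, 0, 0], [-0.051, -0.349, 0.294]], [[0, 0, 0], [-0.051, -0.349, 0.294]]]'

```text
time: 18.98
tool_pos: [443.0, 294.9, 170.2]
tcp_rot: [162.5, 9.9, 118.7]
ft_force: [-0.3, 0.1, 0.4]
finger_gap: 59.7
grip_force: 0.0
```

Run:
```python
from h import *
from scipy.spatial.transform import Rotation as R
np.set_printoptions(precision=2,suppress=True)
z=sense();print(z["tool_pos"],z["tcp_rot"],z["joint_pos"],z["finger_gap"],z["ft_force"])
M=R.from_euler("xyz",z["tcp_rot"],degrees=True).as_matrix();print("tool z",M[:,2],"y",M[:,1])
s=snapshot("wrist")
for f in finder.pinpoint("stop_l_top","wrist"): print(at_z(s,np.array(f["at"])*[560,420],74),f["confidence"])
for f in finder.trace("stop_l","wrist"):
    m=f["mask"].astype(np.uint8);ys,xs=np.nonzero(m);print(f["confidence"],at_z(s,(xs.mean()+.5,ys.mean()+.5),70),m.sum())
u=proj(s,(473,293.4,74));x,y=u.astype(int);print(u)
save(s,"w7.png",cv2.resize(s["img"],(784,588)))
```

```text
[443.03 294.88 170.16] [162.54   9.86 118.68] [ 36.   -16.15 116.46 -12.89  63.87   9.89] 59.705917108065485 [-0.29  0.1   0.37]
tool z [ 0.34  0.   -0.94] y [0.81 0.5  0.3 ]
[471.23 295.93  74.  ] 0.93
[522.5  166.18  74.  ] 0.16
0.97 [473.92 293.95  70.  ] 1863
0.71 [514.31 323.56  70.  ] 33903
[266.24 209.33]
```

Request:
send_rows --steps '[[[0.2, -0.05, -1.0], [0, 0, 0]], [[0.45, -0.05, -1.7], [0, 0, 0]], [[0.75, -0.05, -2.5], [0, 0, 0]], [[0.87, -0.05, -2.85], [0, 0, 0]], [[0.99, -0.05, -3.17], [0, 0, 0]], [[1.1, -0.05, -3.5], [0, 0, 0]], [[1.1, -0.05, -3.5], [0, 0, 0]]]'

```text
time: 20.0
tool_pos: [476.0, 293.4, 65.2]
tcp_rot: [162.5, 9.9, 118.7]
ft_force: [0.4, -0.2, 0.3]
finger_gap: 59.8
grip_force: 0.0
```

Request:
send_rows --steps '[[[0.06, 0, -0.15], [0, 0, 0]], [[0.11, 0, -0.28], [0, 0, 0]], [[0.11, 0, -0.28], [0, 0, 0]]]'

```text
time: 20.38
tool_pos: [479.4, 293.5, 57.2]
tcp_rot: [162.4, 9.9, 118.7]
ft_force: [0.4, 0.3, -0.7]
finger_gap: 59.7
grip_force: 0.0
```

Request:
send_rows --steps '[[[0, 0, 0], [0, 0, 0]], [[0, 0, 0], [0, 0, 0]], [[0, 0, 0], [0, 0, 0]], [[0, 0, 0], [0, 0, 0]], [[0, 0, 0], [0, 0, 0]]]' --fingers 1 --squeeze 30

```text
time: 21.0
tool_pos: [478.8, 293.2, 57.2]
tcp_rot: [162.5, 9.9, 118.7]
ft_force: [-6.2, -2.9, 4.2]
finger_gap: 38.7
grip_force: 31.4
```

Request:
send_rows --steps '[[[-0.03, -0.01, 0], [0.034, 0, -0.094]], [[-0.03, -0.01, 0], [0.068, 0, -0.188]], [[-0.03, -0.01, 0], [0.103, 0, -0.282]], [[-0.03, -0.01, 0], [0.137, 0, -0.376]], [[-0.03, -0.01, 0], [0.171, 0, -0.47]], [[-0.03, -0.01, 0], [0.205, 0, -0.564]], [[-0.03, -0.01, 0], [0.239, 0, -0.658]], [[-0.03, -0.01, 0], [0.274, 0, -0.752]], [[-0.03, -0.01, 0], [0.274, 0, -0.752]]]'

```text
time: 22.12
tool_pos: [478.2, 292.9, 57.4]
tcp_rot: [160.6, -5.3, 75.2]
ft_force: [-5.7, -3.2, 4.2]
finger_gap: 38.5
grip_force: 31.3
```

Run:
```python
from h import *
np.set_printoptions(precision=2,suppress=True)
z=sense();print(z["tool_pos"],z["tcp_rot"],z["ft_force"],z["wrist_torque"],z["joint_pos"])
```

```text
[478.17 292.89  57.4 ] [160.59  -5.28  75.22] [-5.67 -3.23  4.22] [-0.54  0.41 -0.18] [ 33.32  -3.33 117.96 -14.46  49.33  56.91]
```

Request:
send_rows --steps '[[[0, 0, 0], [0.034, 0, -0.094]], [[0, 0, 0], [0.034, 0, -0.094]]]'

```text
time: 22.38
tool_pos: [478.1, 292.8, 57.4]
tcp_rot: [161.2, -7.1, 69.8]
ft_force: [-5.7, -3.7, 4.1]
finger_gap: 38.8
grip_force: 31.3
```

Request:
send_rows --steps '[[[0, 0, 0], [0, 0, 0]], [[0, 0, 0], [0, 0, 0]], [[0, 0, 0], [0, 0, 0]], [[-0.1, 0, 0.28], [0, 0, 0]], [[-0.34, 0, 0.94], [0, 0, 0]], [[-0.68, 0, 1.88], [0, 0, 0]], [[-1.5, 0, 4], [0, 0, 0]], [[-2, -3, 5], [0, 0, 0]], [[-2, -3, 5], [0, 0, 0]], [[-2, -3, 5], [0, 0, 0]]]' --fingers 0.3

```text
time: 23.62
tool_pos: [419.3, 202.3, 210.0]
tcp_rot: [160.9, -7.4, 69.8]
ft_force: [0.4, -0.0, 0.2]
finger_gap: 59.7
grip_force: 0.0
```

Run:
```python
from h import *
np.set_printoptions(precision=2,suppress=True)
z=sense();print(z["tool_pos"],z["ft_force"],z["finger_gap"])
t=snapshot("scene");o=cv2.cvtColor(cv2.imread("pics/scene1.png"),4);p=snapshot("top")
L=cv2.resize(o[250:320,160:240],(320,280),interpolation=2);N=cv2.resize(t["img"][250:320,160:240],(320,280),interpolation=2)
save(t,"c8.png",np.hstack([np.vstack([L,N]),cv2.resize(p["img"][100:320,90:420],(480,560))]))
```

```text
[419.27 202.29 209.99] [ 0.37 -0.03  0.22] 59.736041916992
```

View pics/c8.png

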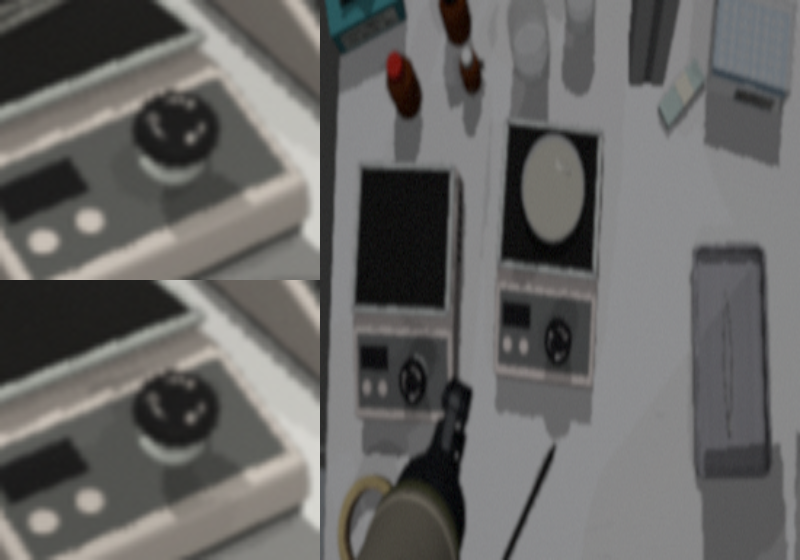

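The left knob stands as high as at the start (bottom-left crop matches the top-left one). The forceps lie in the tray at (728,365), and the dish and the other things are unmoved. Handing in.

```bash
python3 -c "
from bench import order
print(order.hand_in())"
```

```text
the job is handed in; nothing more can be done
None
```

The job is handed in: I locked the left shaker's stop knob down, laid the forceps flat in the tray, then turned the knob clockwise until it sprang up again; in the last pictures the dish and the other things hadn't moved.

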